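# Hold the curing light over the fresh filling

### The arm

A 6-joint arm with a two-finger parallel gripper is mounted at the origin on the work surface. World frame = base frame: x ahead of the robot, y to its left, z up, the work surface at z = 0. Lengths are in m, angles in rad, forces in N, time in s.
With the tool pointing down it reaches from about 0.425 to 1.125 m from the base axis. Payload 14.9 kg.
Tool frame: the origin (TCP) lies at the very end of the fingers, on their centre line; the grasp point (between the pads) lies 19 mm behind it; z points along the fingers, y is the line along which they close (so a half turn about z gives the same grasp; the last joint's range is limited). The gripper opens to 91 mm and grips with 3 to 60 N. Pads are 32 mm wide; open, the fingers measure 118 mm over their backs; the gripper's body (76 mm by 178 mm) begins 60 mm behind the grasp point.
Start: joints at [1.244, 0.379, 1.734, -0, 1.028, -0.033], TCP at [0.203, 0.67, 0.214] pointing down, gripper open.
Joint ranges: [-2.77, 2.77], [-0.74, 2.19], [0, 2.66], [-1.06, 4.2], [0.31, 2.87], [-3.08, 3.08]. Speed limits (rad/s): [1.89, 1.89, 2.39, 3.14, 3.14, 3.14].

### API

Orientations are given as a rotation vector (axis times angle).
In Python, from rig import telemetry, viewer, bot gives the robot as it stands.
- The arm moves only by the tool apply_moves, never from a script. Its argument "moves" is a list that holds one entry, the list of rows, each a list of 4 numbers: the shift along the tool's x, y, z in mm, then the turn about the tool's z in rad. A call has 1 to 20 rows; each row is the pose to reach, as a shift and turn from the pose commanded when the call began, along the tool's axes at that moment; what a row does not reach only later rows make up. A row lasts 1/8 s, in which the tool goes at most 62.5 mm and 10.7 degrees, less where a joint would pass 70% of its speed; a pose out of reach is approached as far as the arm can. A call with a gripper value outside its range is refused whole. "gripper" is the finger opening in mm, from 0 to 91.2, set as the call begins (left out, the last holds). The fingers move at their own pace and stop on an object; "newtons" is the grip in N (left out, the last holds). Time passes only in rows, so rows that repeat a pose let the fingers close. It gives the time, the measured TCP pose, the force, the opening and the grip force at its end, in the units of the state.
- telemetry.sense(): the state, without advancing time (a new reading comes with each control period).
- viewer.read_camera(name): name is "side" or "top"; returns a dict with "frame" (400x640x3 uint8, blue, green, red), "z_map" (400x640 float32, m along the optical axis (not along the pixel's ray), 0 where there is no reading), "camera_matrix" (3x3 intrinsics, pixels), "eye" and "orientation" of the camera in the world. Camera axes: x right, y down, z forward; pixel columns grow to the right and rows downward; lengths in m; the calibration is good to about 2 mm. A picture is of the moment at which its call begins.
- bot.close_job(): hands the job in; it is judged then, once.
The state is a dict: "clock": time; "joint_positions": joint angles; "qvel": joint speeds; "effort": joint torques, N m; "position": TCP position; "tool_rot": TCP orientation; "ft_force": force on the tool from outside, world axes, zero at the start; "torque": the same for the moment, N m; "width": finger opening in m; "finger_force": force on a finger pad.
Only numpy, scipy, OpenCV 4.12 (cv2) and the standard library are available. Lean on these libraries where they do the work, as an engineer would, in place of code of your own. Each camera call takes 0.05 s, during which the arm holds its last target. There are 200 camera calls.

### The job

Take the curing light out of its charging dock, carry it over the basket of drivers to the jaw model and hold its lens about 5 mm above the blue filling, centred on it and facing straight down, with the handle coming in over the front teeth in line with the jaw's midline, as it would in a mouth. The filling is still soft, so neither the light nor the gripper may touch the teeth or the model, and leave everything else on the table undisturbed. Finish while holding the light still in the air there, ready for me to press its button; do not put it down.

Things in the scene. Friction and masses are not known exactly. Their poses are not given: they have to be found in the camera images.
- light: LED curing light, 197 mm long, 0.14-0.23 kg. White handle 24 x 24 mm, flat sides, x = -66 to +60 mm; orange upright eye shield at x = 78 (56 wide, 5 below to 29 above the axis); thin neck; black head. Origin mid-handle on its axis: grip there, near the balance point. x towards the head, z up; the lens looks to -z. Starts level in the dock, origin 57 mm above the table
- lens (a point): centre of the lens face (10 mm across) under the light's head, 125 mm ahead of the light's origin along its x and 9 mm below it; axes as the light
- dock: fixed white charging dock, base 150 x 85 x 22 mm, origin under its centre. Two grey saddles 12 mm thick, 46 wide, at x = -51 and +49 mm; the handle lies along the dock's x, on them at 45 mm height between cheeks up to 53 mm. Between the saddles the handle's flanks are free for 88 mm, and free below down to the base. Lift the light straight up
- jaw: fixed model of a lower jaw (pink gum, ivory teeth, 66 mm wide, 57 long) on a 70 x 66 mm plate and a stand with a round foot 90 mm across. Origin under the centre of the foot; x is the midline, from the front teeth (x = -30 mm) to the open back (x = +25); y to its left. Gum at 94 mm, tooth tops at 100 to 103 mm above the table
- filled_molar: first molar with the bright blue soft filling, an ivory tooth 11 x 10 mm set in the jaw, with the jaw's yaw; it sits in the left or the right tooth row, 20.5 mm from the midline. Origin on its axis at the gum line, 94 mm above the table; z up
- filling (a point): centre of the blue filling's top (9 x 8 mm), 8 mm above the filled molar's origin, 102 mm above the table; z straight up out of the tooth
- plain_molar: the same molar on the other side of the jaw, sound, without filling. Origin at the gum line
- basket: fixed steel mesh sterilisation basket, 235 (x) x 145 (y) x 45 mm, between dock and jaw, filled with upright yellow and blue driver handles whose tops reach 80 mm above the table. Origin under its centre
- saline: clear bottle with a blue cap standing on the table, 60 mm across, 150 mm high, origin at the centre of its underside; bystander
- vial: small implant vial with a blue cap, 24 mm across, 62 mm high, origin at the centre of its underside; bystander
- syringe: blue composite syringe lying on the table, about 116 mm long, 17 mm high, along its x, origin under its middle; bystander
- bond: small orange bonding bottle standing on the table, 26 mm across, 58 mm high, origin at the centre of its underside; bystander
- dappen: small green glass dappen dish, 38 mm across, 22 mm high, origin at the centre of its underside; bystander
- mirror: steel mouth mirror lying in the steel instrument tray (tray 200 x 125 x 18 mm, left of the jaw), 168 mm long, along its x, origin under its middle; bystander
- tweezers: steel tweezers lying in the same tray, about 140 mm long, along their x, origin under their middle; bystander
Not all that is in view belongs to the job. There is more than one size of the jaw; the job needs the smallest.

How it is judged:
By the outcome, as a careful person would: the job done as asked, in the order asked, and still so for the second after the job is handed in, while the arm keeps its last pose, push and grip.
It also fails if it takes over 43 s, if anything falls off the work surface, if the arm or the gripper's body presses on something with over 40 N, if the wrist force passes 120 N, or if a joint passes its speed limit or range.

## Working session

There is one attempt and no reset: what is moved stays moved. The work goes in short steps, Python scripts to look and compute and a tool call to move; the robot and the scene stay as the last step left them, time stands still between calls to the robot, and variables do not carry over. Pictures are saved under pics/ and viewed, at most 10 in all, crops included, and the job is handed in when it is done.

Besides the shell and the picture viewer there is one more tool, called after "Call:" as name(argument=value, ...) on one line, values as JSON. apply_moves: Moves the arm, as the interface text tells. Its arguments: {"type":"object","properties":{"moves":{"type":"array"},"gripper":{"type":"number"},"newtons":{"type":"number"}},"required":["moves"]}

```bash
ls; mkdir -p pics; cat > h.py <<'E'
import numpy as np, cv2
from scipy.spatial.transform import Rotation as R
from rig import telemetry, viewer, bot
def cam(n):
    c=viewer.read_camera(n); K=np.array(c["camera_matrix"]); z=c["z_map"]
    o=np.array(c["orientation"])
    M=o if o.shape==(3,3) else (R.from_rotvec(o).as_matrix() if o.size==3 else R.from_quat(o).as_matrix())
    v,u=np.mgrid[:400,:640]
    P=np.stack([(u-K[0,2])/K[0,0]*z,(v-K[1,2])/K[1,1]*z,z],-1)@M.T+np.array(c["eye"])
    P[z==0]=np.nan
    return c["frame"],P,c,M
E
python3 - <<'E'
from h import *
for n in("top","side"):
    f,P,c,M=cam(n); cv2.imwrite(f"pics/{n}0.png",f); np.savez(f"{n}0.npz",f=f,P=P)
    print(n,c["eye"],c["orientation"],c["camera_matrix"])
    print(np.nanmin(P.reshape(-1,3),0),np.nanmax(P.reshape(-1,3),0))
print(telemetry.sense())
E
```

```text
pics
top [0.42715054 0.08745547 1.15632103] [-2.14065301  2.18665561 -0.09445012] [[401.76731367   0.         322.98378702]
 [  0.         401.76731367 201.79028497]
 [  0.           0.           1.        ]]
[-0.016886   -1.46034935 -0.77122818] [1.69435385 1.73315533 0.57884679]
side [ 0.44698155 -0.99457506  0.90853206] [-2.20250605  0.09903304 -0.03618792] [[507.72224281   0.         308.77506724]
 [  0.         507.72224281 189.2645152 ]
 [  0.           0.           1.        ]]
[-0.89775385 -0.5210021  -0.77516768] [1.93781827 1.98772908 0.61912446]
{'clock': 0.1, 'joint_positions': array([ 1.24366627e+00,  3.79371424e-01,  1.73475068e+00,  6.93003375e-06,
        1.02847609e+00, -3.33269299e-02]), 'qvel': array([-3.91820539e-06, -2.06409575e-03, -2.13168804e-04,  8.77653129e-04,
        3.72787227e-03, -8.76880175e-04]), 'effort': array([ 1.04602236e-04, -7.65046048e+01, -4.35299098e+01,  6.52051717e-02,
        3.98580520e-02,  1.94812844e-05]), 'position': array([0.20261943, 0.66964826, 0.21332913]), 'tool_rot': array([-4.59825040e-01, -3.10757039e+00,  1.55215347e-03]), 'ft_force': array([ 0.6833089 , -0.43825842, -0.42006309]), 'torque': array([-0.00304493, -0.05265566,  0.01441693]), 'finger_force': 0.0, 'width': 0.0913762215376103}
```

```bash
sleep 0
```

```text
(no output)
```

View pics/top0.png

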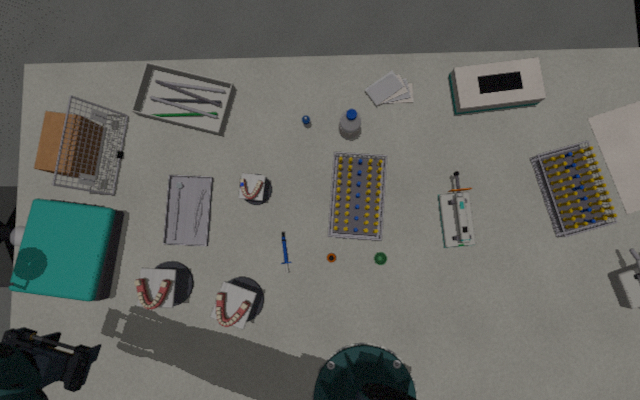

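View pics/side0.png

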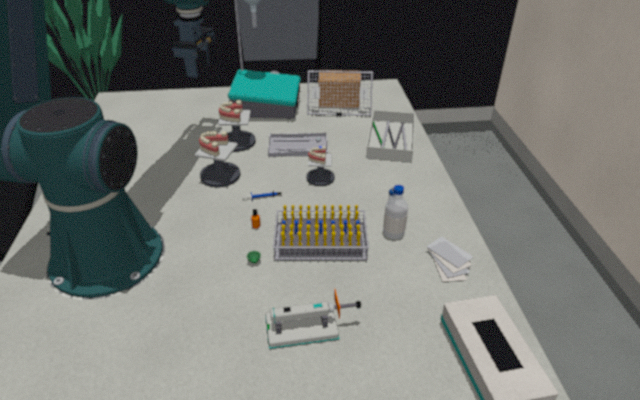

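The top view shows the dock and light near (458,215) with the head up (+x), the basket at (358,197) and the smallest jaw at (254,188). I'll zoom in on the jaw and dock.

```bash
python3 - <<'E'
from h import *
d=np.load("top0.npz"); f,P=d["f"],d["P"]; s=np.load("side0.npz"); 
a=cv2.resize(f[165:215,230:280],(400,400),interpolation=cv2.INTER_CUBIC)
b=cv2.resize(f[160:260,410:510],(400,400),interpolation=cv2.INTER_CUBIC)
c=cv2.resize(s["f"][140:190,295:345],(400,200*2),interpolation=cv2.INTER_CUBIC)[:200*2]
e=cv2.resize(s["f"][280:350,255:365],(400,255),interpolation=cv2.INTER_CUBIC)
o=np.zeros((600,800,3),np.uint8)
o[:300,:400]=cv2.resize(a,(400,300)) ; o[:400,:400]=a[:400]; o[:400,400:]=b
c2=cv2.resize(c,(200,200)); o[400:,:200]=c2; e2=cv2.resize(e,(314,200)); o[400:,400:714]=e2
cv2.imwrite("pics/crop1.png",o)
hsv=cv2.cvtColor(f,cv2.COLOR_BGR2HSV); H,S,V=cv2.split(hsv)
roi=np.zeros(H.shape,bool); roi[165:215,230:280]=1
m=roi&(H>95)&(H<130)&(S>90); v,u=np.nonzero(m); print("blue",m.sum(),[(x,y,P[y,x].round(4).tolist(),f[y,x].tolist()) for x,y in zip(u,v)][:20])
# plate/tooth heights
Z=P[...,2]
for lo,hi in((.096,.115),(.06,.094)):
    q=P[roi&(Z>lo)&(Z<hi)][:,:2]; print(lo,len(q),q.mean(0),q.min(0),q.max(0),cv2.minAreaRect((q*1000).astype(np.float32)))
r2=np.zeros(H.shape,bool); r2[160:260,410:510]=1
q=P[r2&(Z>.060)&(Z<.085)]; print("light>60",len(q),q.mean(0),cv2.minAreaRect((q[:,:2]*1000).astype(np.float32)))
q=P[r2&(Z>.012)&(Z<.03)]; print("dock",len(q),cv2.minAreaRect((q[:,:2]*1000).astype(np.float32)))
q=P[r2&(Z>.063)&(Z<.074)]; print("handle",cv2.minAreaRect((q[:,:2]*1000).astype(np.float32)))
m=r2&(H>5)&(H<20)&(S>130); print("orange",m.sum(),P[m].mean(0),P[m].min(0),P[m].max(0))
print("table",np.nanmedian(Z[215:240,400:430]))
E
```

```text
blue 14 [(np.int64(241), np.int64(183), [0.5883, 0.3169, 0.1024], [147, 68, 47]), (np.int64(242), np.int64(183), [0.5882, 0.3142, 0.1024], [148, 59, 26]), (np.int64(243), np.int64(183), [0.5884, 0.3118, 0.101], [122, 70, 70]), (np.int64(240), np.int64(184), [0.5851, 0.3187, 0.1061], [123, 75, 63]), (np.int64(241), np.int64(184), [0.5854, 0.3166, 0.1037], [149, 63, 26]), (np.int64(242), np.int64(184), [0.5852, 0.3138, 0.1044], [152, 53, 21]), (np.int64(243), np.int64(184), [0.5855, 0.3117, 0.1018], [118, 55, 47]), (np.int64(240), np.int64(185), [0.583, 0.3195, 0.1024], [116, 57, 43]), (np.int64(241), np.int64(185), [0.5828, 0.3167, 0.103], [143, 66, 40]), (np.int64(242), np.int64(185), [0.5829, 0.3143, 0.1018], [141, 62, 37]), (np.int64(243), np.int64(185), [0.5828, 0.3115, 0.1025], [109, 66, 59]), (np.int64(267), np.int64(188), [0.5855, 0.2612, 0.0142], [22, 19, 14]), (np.int64(265), np.int64(191), [0.5769, 0.2669, 0.0147], [33, 21, 24]), (np.int64(266), np.int64(191), [0.5774, 0.2647, 0.0102], [24, 20, 15])]
0.096 134 [0.57641675 0.29643544] [0.55089333 0.26621297] [0.60241591 0.32215463] ((575.2400512695312, 297.1483154296875), (56.67996597290039, 49.026641845703125), 81.26466369628906)
0.06 458 [0.58461363 0.29306766] [0.54512179 0.26009482] [0.62079472 0.33198285] ((583.7713012695312, 295.9236755371094), (66.13850402832031, 70.67359924316406), 82.18607330322266)
light>60 543 [ 0.4999492  -0.27133063  0.06816501] ((517.531494140625, -265.69720458984375), (54.99430847167969, 194.16067504882812), 87.64187622070312)
dock 1052 ((485.1244201660156, -273.01055908203125), (149.61572265625, 87.7411880493164), 3.844738721847534)
handle ((516.7340087890625, -274.4512634277344), (37.435340881347656, 193.2778778076172), 87.64187622070312)
orange 38 [ 0.56223351 -0.27097154  0.07635582] [ 0.55965906 -0.32192423 -0.00275217] [ 0.57181857 -0.24472185  0.09023932]
table 0.000604493536712658
```

View pics/crop1.png

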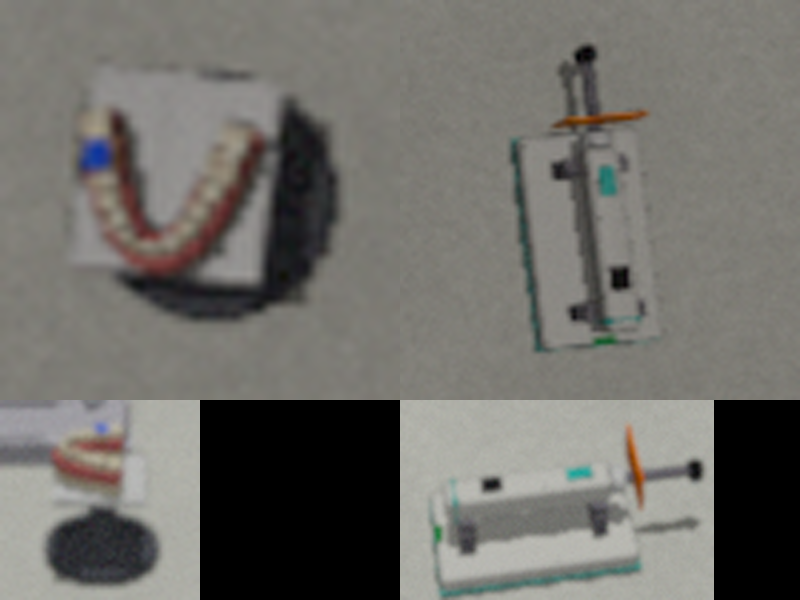

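The jaw's front teeth face the robot and the filling is in the left row (crop ~(97,155)). The light's head points to about +x. Next I'll fit the handle and the jaw yaw more tightly.

```bash
cat >> h.py <<'E'
def line(q):
    q=np.asarray(q,np.float32); vx,vy,x,y=cv2.fitLine(q,cv2.DIST_HUBER,0,1e-4,1e-4).ravel()
    if vx<0: vx,vy=-vx,-vy
    return np.degrees(np.arctan2(vy,vx)),(x,y)
E
python3 - <<'E'
from h import *
d=np.load("top0.npz"); f,P=d["f"],d["P"]; Z=P[...,2]
r=np.zeros(Z.shape,bool); r[160:260,410:510]=1
k=r&(Z>.064)&(Z<.074)&(P[...,0]<.555)&(P[...,1]>-.31)
q=P[k]; print(k.sum(),line(q[:,:2]),np.percentile(q,[1,50,99],axis=0).round(4).tolist(), cv2.minAreaRect((q[:,:2]*1000).astype(np.float32)))
for x in np.arange(.40,.64,.015):
    w=q[abs(q[:,0]-x)<.0075]
    if len(w): print(x.round(3),len(w),w.min(0).round(4),w.max(0).round(4))
h=P[r&(P[...,0]>.575)&(Z>.045)]; print("head",len(h),h.min(0),h.max(0)); 
if len(h)>5: print(line(h[:,:2]))
s=np.load("side0.npz"); F,Q=s["f"],s["P"]
# side view: black head, handle top, filling
H,S,V=cv2.split(cv2.cvtColor(F,cv2.COLOR_BGR2HSV))
m=np.zeros(H.shape,bool); m[145:170,305:340]=1; m&=(H>95)&(H<130)&(S>90); print("side blue",m.sum(),np.argwhere(m)[:, ::-1].mean(0) if m.any() else 0,np.nanmean(Q[m],0))
m=np.zeros(H.shape,bool); m[290:335,262:335]=1; m&=(abs(Q[...,2]-.069)<.004); w=Q[m]; print("side handle",len(w),line(w[:,:2]),np.percentile(w,[1,50,99],axis=0).round(4).tolist())
m=np.zeros(H.shape,bool); m[296:312,350:364]=1; m&=(Q[...,2]>.045); print("side head",m.sum(),Q[m].min(0),Q[m].max(0))
# saline
m=np.zeros(Z.shape,bool); m[105:140,335:365]=1; w=P[m&(Z>.1)]; print("saline",w.mean(0))
rj=np.zeros(Z.shape,bool); rj[165:215,230:280]=1
w=P[rj&(Z>.085)]; print("jaw>85",cv2.minAreaRect((w[:,:2]*1000).astype(np.float32)))
w=P[rj&(Z>.0755)&(Z<.09)]; print(np.median(w[:,2]))
w=P[rj&(Z<.03)&(Z>.008)]; print("foot",w.min(0),w.max(0))
E
```

```text
416 (np.float32(4.0565476), (np.float32(0.48394597), np.float32(-0.27294892))) [[0.4201, -0.2875, 0.0642], [0.4844, -0.2726, 0.069], [0.5525, -0.2601, 0.0737]] ((486.5266418457031, -273.6867980957031), (134.36517333984375, 24.806825637817383), 4.476483345031738)
0.415 6 [ 0.4199 -0.2837  0.0662] [ 0.4202 -0.2698  0.0698]
0.43 53 [ 0.4225 -0.2894  0.064 ] [ 0.4363 -0.2656  0.0733]
0.445 50 [ 0.4386 -0.2881  0.0641] [ 0.4524 -0.265   0.0739]
0.46 45 [ 0.4525 -0.2858  0.065 ] [ 0.4659 -0.2644  0.074 ]
0.475 50 [ 0.4682 -0.2876  0.064 ] [ 0.4822 -0.2633  0.0721]
0.49 46 [ 0.4843 -0.2856  0.0645] [ 0.4954 -0.2614  0.0736]
0.505 54 [ 0.4976 -0.2831  0.0646] [ 0.5122 -0.2597  0.0731]
0.52 42 [ 0.5138 -0.2814  0.0647] [ 0.5258 -0.2596  0.0739]
0.535 50 [ 0.5276 -0.2815  0.0641] [ 0.5419 -0.2583  0.0729]
0.55 20 [ 0.5442 -0.2766  0.0643] [ 0.5531 -0.2616  0.0697]
head 59 [ 0.57507244 -0.27191363  0.05594898] [ 0.61464127 -0.2586029   0.06567741]
(np.float32(4.5495152), (np.float32(0.59672374), np.float32(-0.26552203)))
side blue 2 [320.  146.5] [0.58424701 0.31505031 0.10157907]
side handle 523 (np.float32(4.025926), (np.float32(0.4802576), np.float32(-0.2793649))) [[0.4173, -0.2929, 0.0652], [0.48, -0.2798, 0.0687], [0.5491, -0.2638, 0.0725]]
side head 66 [ 0.58866181 -0.27640116  0.04823787] [ 0.6123198  -0.26134238  0.06501814]
saline [0.7500141  0.02463868 0.12429001]
jaw>85 ((574.2553100585938, 296.3978271484375), (60.977840423583984, 51.645416259765625), 82.5534439086914)
0.07748743507331612
foot [0.5401349  0.25255272 0.00806104] [0.62776254 0.32872934 0.01741293]
```

Call:
apply_moves(moves=[[[-20, -17, -60, 0], [-84, -73, -65, 0], [-126, -109, -65, 0], [-168, -146, -65, -0.03], [-210, -182, -65, -0.06], [-252, -218, -65, -0.09], [-294, -255, -65, -0.12], [-336, -291, -65, -0.15], [-378, -328, -65, -0.18], [-420, -364, -65, -0.21], [-432, -415, -65, -0.23], [-446, -466, -65, -0.25], [-460, -516, -65, -0.27], [-474, -567, -65, -0.29], [-488, -618, -65, -0.31], [-502, -669, -65, -0.33], [-515, -720, -65, -0.35], [-529, -771, -65, -0.365], [-543, -822, -65, -0.365], [-543, -822, -65, -0.365]]])

```text
clock: 2.6
position: [0.484, -0.2767, 0.2786]
tool_rot: [0.107, -3.139, 0.0]
ft_force: [-0.1, 1.0, -1.6]
width: 0.0912
finger_force: 0.0
```

Call:
apply_moves(moves=[[[0, 2, 50, 0], [0, 2, 100, 0], [0, 2, 150, 0], [0, 2, 190, 0], [0, 2, 220, 0], [0, 2, 235, 0], [0, 2, 240, 0], [0, 2, 240, 0]]])

```text
clock: 3.6
position: [0.4847, -0.2721, 0.0396]
tool_rot: [-0.112, 3.139, -0.001]
ft_force: [0.1, 1.1, -0.1]
width: 0.0911
finger_force: 0.0
```

```bash
python3 - <<'E'
from h import *
f,P,c,M=cam("side"); g,_,_,_=cam("top")
o=np.vstack([cv2.resize(f[240:360,220:380],(480,360),interpolation=cv2.INTER_CUBIC)]); t=cv2.resize(g[150:270,400:507],(320,360),interpolation=cv2.INTER_CUBIC)
cv2.imwrite("pics/grasp.png",np.hstack([o,t]))
s=telemetry.sense(); print(s["position"],s["tool_rot"],s["ft_force"])
E
```

```text
[ 0.48491736 -0.27231193  0.03999383] [-1.11925790e-01  3.13829909e+00 -1.38658159e-03] [ 0.36045586 -0.65033305 -0.22988861]
```

View pics/grasp.png

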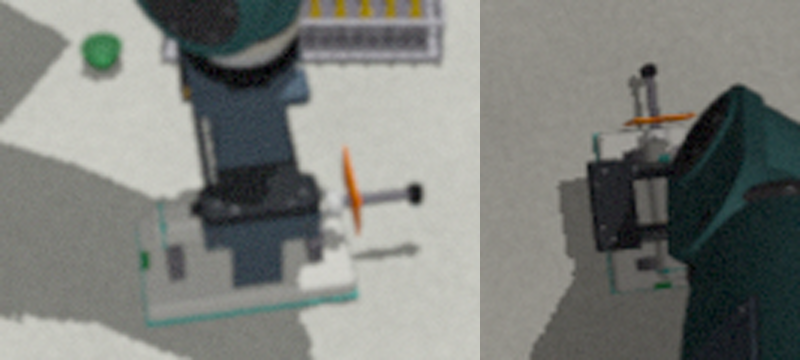

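The side view shows the near finger between the saddles, around (255,250), clear of the dock and the shield. I'll close gently.

Call:
apply_moves(moves=[[[0, -1, 1, 0], [0, -1, 1, 0], [0, -1, 1, 0], [0, -1, 1, 0], [0, -1, 1, 0], [0, -1, 1, 0], [0, -1, 1, 0], [0, -1, 1, 0]]], gripper=15, newtons=10)

```text
clock: 4.7
position: [0.4845, -0.2734, 0.038]
tool_rot: [-0.112, 3.139, -0.001]
ft_force: [-0.9, -3.8, -0.8]
width: 0.0242
finger_force: 10.0
```

Call:
apply_moves(moves=[[[0, -1, 0, 0], [0, -1, 0, 0]]], newtons=12)

```text
clock: 4.95
position: [0.4844, -0.2739, 0.038]
tool_rot: [0.112, -3.139, -0.0]
ft_force: [-0.0, 2.0, 1.2]
width: 0.0237
finger_force: 12.0
```

Call:
apply_moves(moves=[[[0, 0, 0, 0], [0, 0, 0, 0], [0, 0, -3, 0], [0, 0, -8, 0]]], newtons=40)

```text
clock: 5.45
position: [0.4842, -0.2739, 0.046]
tool_rot: [0.112, -3.139, -0.0]
ft_force: [0.2, 0.1, -2.4]
width: 0.0239
finger_force: 40.0
```

Call:
apply_moves(moves=[[[0, 0, -10, 0], [0, 0, -25, 0], [0, 0, -45, 0], [0, 0, -70, 0], [0, 0, -95, 0], [0, 0, -120, 0], [0, 0, -140, 0], [0, 0, -153, 0], [0, 0, -160, 0], [0, 0, -160, 0]]])

```text
clock: 6.7
position: [0.4844, -0.274, 0.2062]
tool_rot: [-0.112, 3.139, -0.0]
ft_force: [0.2, -1.3, -1.5]
width: 0.0237
finger_force: 40.0
```

Call:
apply_moves(moves=[[[0, 6, 0, 0], [-1, 20, 0, 0.01], [-2, 42, 0, 0.02], [-3, 72, 0, 0.03], [-4, 110, 0, 0.04], [-6, 155, 0, 0.06], [-8, 202, 0, 0.07], [-10, 250, 0, 0.09], [-11, 300, 0, 0.1], [-13, 350, 0, 0.12], [-15, 400, 0, 0.14], [-16, 448, 0, 0.16], [-18, 492, 0, 0.17], [-19, 530, 0, 0.18], [-20, 560, 0, 0.19], [-21, 582, 0, 0.2], [-21, 597, 0, 0.21], [-21, 604, 0, 0.21], [-21, 607, 0, 0.21], [-21, 607, 0, 0.21]]])

```text
clock: 9.2
position: [0.4622, 0.3326, 0.2059]
tool_rot: [-0.218, -3.134, 0.0]
ft_force: [-0.4, -0.1, -2.9]
width: 0.0237
finger_force: 40.0
```

```bash
python3 - <<'E'
from h import *
f,P,c,M=cam("side"); g,Q,_,_=cam("top"); np.savez("h1.npz",f=f,P=P,g=g,Q=Q)
o=cv2.resize(f[70:190,220:380],(480,360),interpolation=cv2.INTER_CUBIC); t=cv2.resize(g[130:250,207:314],(320,360),interpolation=cv2.INTER_CUBIC)
cv2.imwrite("pics/hover.png",np.hstack([o,t]))
s=telemetry.sense(); print(s["position"],s["tool_rot"],s["ft_force"],s["torque"],s["joint_positions"])
E
```

```text
[0.46223913 0.33249869 0.20593442] [-2.18646535e-01 -3.13394747e+00  8.28457626e-05] [-1.7243958   0.32054299 -2.03775837] [-0.04284503 -0.00642946  0.0263859 ] [ 5.82656798e-01  1.85577553e-01  2.00557086e+00 -3.11659554e-05
  9.50497923e-01 -8.48812876e-01]
```

View pics/hover.png

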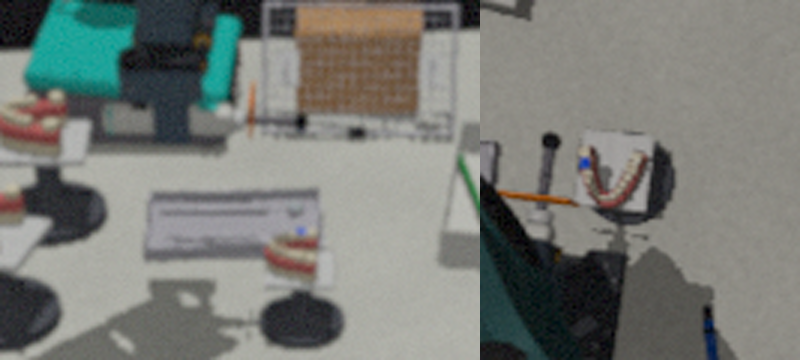

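Both views show the light held, with its head in the clear: side crop (300,122), top crop (550,140). Next I'll measure the light's pose from the depth maps.

```bash
cat >> h.py <<'E'
def pts(P,lo,hi,zmin,ymin=None,org=None,yaw=-8.0,w=.014):
    """points in light frame x in lo..hi"""
    a=np.radians(yaw); ex=np.array([np.cos(a),np.sin(a)]); ey=np.array([-ex[1],ex[0]])
    d=P[...,:2]-org[:2]; X=d@ex; Y=d@ey
    m=(X>lo)&(X<hi)&(abs(Y)<w)&(P[...,2]>zmin)
    return np.stack([X[m],Y[m],P[m][:,2]-org[2]],-1)
E
python3 - <<'E'
from h import *
d=np.load("h1.npz"); s=telemetry.sense(); org=s["position"]+[0,0,.019]
print(org)
for n in("P","Q"):
    q=pts(d[n],.06,.15,.17,org=org,w=.03)
    print(n,len(q))
    for a in np.arange(.06,.15,.01):
        w=q[(q[:,0]>=a)&(q[:,0]<a+.01)]
        if len(w): print(round(a,3),len(w),(w.min(0)*1000).round(1),(np.median(w,0)*1000).round(1),(w.max(0)*1000).round(1))
    q=q[abs(q[:,1])<.014]; w=q[q[:,0]>.085]; print("yaw err",line(w[:,:2]),"tilt",line(w[:,[0,2]]))
    q=pts(d[n],-.07,.06,.17,org=org,w=.03); q=q[abs(q[:,2]-.012)<.004]; print("handle top",len(q),(np.percentile(q,[2,50,98],axis=0)*1000).round(1).tolist(), line(q[:,[0,2]]) if len(q)>5 else 0)
# same for the dock state
for n in("side0","top0"):
    e=np.load(n+".npz"); q=pts(e["P"],.085,.15,.03,org=np.array([.4842,-.2739,.057]),yaw=4.05,w=.03)
    print(n,len(q),(q.min(0)*1000).round(1),(np.median(q,0)*1000).round(1),(q.max(0)*1000).round(1),"yaw",line(q[:,:2]),"tilt",line(q[:,[0,2]]))
# filling again
H,S,V=cv2.split(cv2.cvtColor(d["g"],cv2.COLOR_BGR2HSV)); m=np.zeros(H.shape,bool); m[170:200,235:262]=1; m&=(H>95)&(H<130)&(S>100)&(V>80); print(m.sum(),d["Q"][m].mean(0))
H,S,V=cv2.split(cv2.cvtColor(d["f"],cv2.COLOR_BGR2HSV)); m=np.zeros(H.shape,bool); m[140:155,310:332]=1; m&=(H>95)&(H<130)&(S>90)&(V>80); print(m.sum(),d["P"][m].mean(0))
E
```

```text
[0.46223913 0.33249869 0.22493442]
P 194
0.06 91 [ 60.5 -29.6  -7.2] [ 64.5 -22.1 243.4] [ 69.3   2.8 279.6]
0.07 44 [ 70.8 -29.8  -3.1] [75.6 -6.9 18.8] [ 79.8  25.4 257.3]
0.08 9 [82.6 -7.3 -3.2] [85.4 -4.5  1.6] [88.5  1.1  4.5]
0.09 11 [ 91.2 -10.2  -3.3] [94.3 -3.7  1.6] [99.9 -1.5  4.8]
0.1 9 [100.1  -9.   -4.1] [105.6  -3.6   0. ] [108.6   0.5   4.4]
0.11 13 [111.5 -10.1  -7.7] [117.   -4.8   2.2] [119.8   3.4   6.2]
0.12 17 [120.2 -12.5  -7.1] [123.2  -7.2   0.2] [126.1   2.4   6.5]
yaw err (np.float32(-3.9749649), (np.float32(0.106343), np.float32(-0.0051767277))) tilt (np.float32(0.44376218), (np.float32(0.10806778), np.float32(0.0018098351)))
handle top 151 [[-64.3, -27.3, 8.2], [-4.5, -8.5, 11.0], [53.7, 6.3, 15.3]] (np.float32(-0.098327), (np.float32(-0.0019108424), np.float32(0.011138125)))
Q 281
0.06 106 [ 60.  -29.9   0.2] [ 64.5 -16.2 267. ] [ 69.9   9.5 286.5]
0.07 82 [ 70.1 -27.4  -4.6] [76.2 -2.6 26.4] [ 79.1  28.4 271.8]
0.08 16 [81.8 -3.4  0.2] [85.7  0.2  5.6] [89.9  5.4  7.8]
0.09 16 [90.7 -3.9  0.4] [95.  -0.   5.2] [99.7  4.9  8.7]
0.1 16 [100.7  -2.8   1.9]
[... 407 characters left out ...]
32(0.0052492395)))
handle top 43 [[47.2, -10.3, 9.2], [53.5, -2.3, 12.4], [59.0, 8.6, 15.2]] (np.float32(-4.5733423), (np.float32(0.053335868), np.float32(0.012282329)))
side0 103 [ 85.2 -11.1  -8.8] [110.7  -5.6   4.2] [128.7   3.5   8. ] yaw (np.float32(-1.2384653), (np.float32(0.09855531), np.float32(-0.005486616))) tilt (np.float32(1.3286059), (np.float32(0.1071028), np.float32(0.0043315464)))
top0 65 [85.7 -6.8 -1.1] [111.2   1.    4.8] [130.9   6.4   8.7] yaw (np.float32(-1.5293592), (np.float32(0.10886055), np.float32(0.001004295))) tilt (np.float32(0.8693933), (np.float32(0.10636166), np.float32(0.004695579)))
11 [0.58531926 0.31519572 0.10225699]
2 [0.58397027 0.3124102  0.10321228]
```

```bash
cat >> h.py <<'E'
def fill(n,frames,box):
    c=viewer.read_camera(n); K=np.array(c["camera_matrix"]); M=R.from_rotvec(np.array(c["orientation"])).as_matrix(); e=np.array(c["eye"])
    x0,x1,y0,y1=box; f=np.mean(frames,0)[y0:y1,x0:x1].astype(float)
    b=np.clip(f[...,0]-np.maximum(f[...,1],f[...,2])-25,0,None)
    v,u=np.mgrid[y0:y1,x0:x1]; u=(b*u).sum()/b.sum(); v=(b*v).sum()/b.sum()
    r=M@np.array([(u-K[0,2])/K[0,0],(v-K[1,2])/K[1,1],1]); t=(.102-e[2])/r[2]
    return (u,v),e+t*r,b.sum()
E
python3 - <<'E'
from h import *
d=np.load("h1.npz")
print(fill("top",[np.load("top0.npz")["f"],d["g"]],(236,248,178,190)))
print(fill("side",[np.load("side0.npz")["f"],d["f"]],(312,328,141,152)))
# jaw yaw from teeth/plate, both top frames
for P in(np.load("top0.npz")["P"],d["Q"]):
    Z=P[...,2]; r=np.zeros(Z.shape,bool); r[168:212,236:275]=1
    w=P[r&(Z>.066)]
    w=w[(w[:,2]<.11)]; print(cv2.minAreaRect((w[:,:2]*1000).astype(np.float32)))
E
```

```text
((np.float64(241.58137510879024), np.float64(183.9164490861619)), array([0.58583032, 0.31540009, 0.102     ]), np.float64(574.5))
((np.float64(319.9486404833837), np.float64(146.49546827794563)), array([0.58402359, 0.31441115, 0.102     ]), np.float64(165.5))
((583.7713012695312, 295.9236755371094), (66.13850402832031, 70.67359924316406), 82.18607330322266)
((583.7493896484375, 295.9302978515625), (66.48045349121094, 70.95295715332031), 82.37357330322266)
```

The light is level and its lens is already over the filling to within a millimetre. I'll descend partway and check.

Call:
apply_moves(moves=[[[0, 0, 8, 0], [0, 0, 20, 0], [0, 0, 35, 0], [0, 0, 52, 0], [0, 0, 68, 0], [0, 0, 80, 0], [0, 0, 88, 0], [0, 0, 93, 0], [0, 0, 95, 0], [0, 0, 95, 0]]])

```text
clock: 10.65
position: [0.4623, 0.333, 0.1112]
tool_rot: [0.218, 3.134, 0.0]
ft_force: [0.3, -0.6, -1.9]
width: 0.0238
finger_force: 40.0
```

```bash
cat >> h.py <<'E'
def check(tag):
    f,P,c,M=cam("side"); g,Q,_,_=cam("top"); s=telemetry.sense(); org=s["position"]+[0,0,.019]
    o=cv2.resize(f[120:180,270:350],(480,360),interpolation=cv2.INTER_CUBIC); t=cv2.resize(g[160:220,220:273],(320,360),interpolation=cv2.INTER_CUBIC)
    cv2.imwrite(f"pics/{tag}.png",np.hstack([o,t])); np.savez(tag+".npz",f=f,P=P,g=g,Q=Q)
    print(s["clock"],s["position"],s["tool_rot"],s["ft_force"],s["qvel"].round(4))
    for n,p in(("side",P),("top",Q)):
        q=pts(p,.085,.15,.1065,org=org,w=.014); w=q[q[:,0]>.117]
        print(n,len(q),"head lo/med/hi",(w.min(0)*1000).round(1),(np.median(w,0)*1000).round(1),(w.max(0)*1000).round(1),"yaw",line(q[:,:2])[0],"tilt",line(q[:,[0,2]])[0])
    a=np.radians(-8); print("lens est",org+[.125*np.cos(a),.125*np.sin(a),-.009])
E
python3 -c "
from h import *
check('low1')"
```

```text
10.75 [0.46235304 0.33306384 0.11129255] [2.17806952e-01 3.13359170e+00 4.97369106e-04] [ 0.3770001 -1.2188612 -1.3189281] [-0.0003 -0.001   0.0006 -0.0009 -0.0021 -0.0018]
side 52 head lo/med/hi [117.  -13.1  -9.1] [121.7  -6.    0.8] [126.3  11.1   7.4] yaw -0.8103284 tilt -2.2349904
top 74 head lo/med/hi [117.2  -5.7  -2.2] [124.2   0.3   5.5] [130.    7.1   9.4] yaw -0.47666195 tilt 0.11537788
lens est [0.58613655 0.3156672  0.12129255]
```

View pics/low1.png

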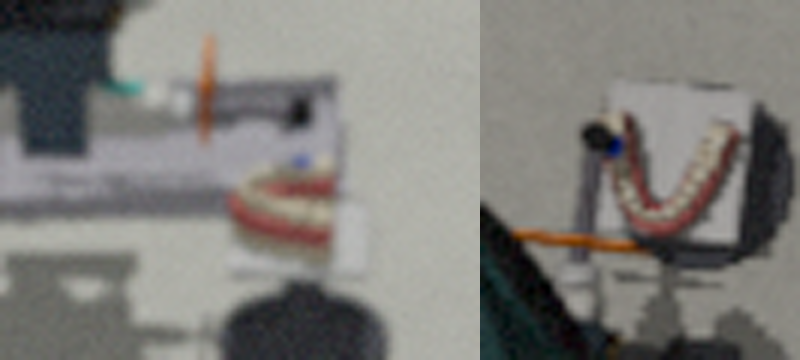

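```bash
python3 - <<'E'
from h import *
d=np.load("low1.npz"); s=telemetry.sense(); org=s["position"]+[0,0,.019]; a=np.radians(-8)
for n,k,box,fb in(("side","f",(312,330,130,143),(312,328,143,152)),("top","g",(228,247,176,190),None)):
    c=viewer.read_camera(n); K=np.array(c["camera_matrix"]); M=R.from_rotvec(np.array(c["orientation"])).as_matrix(); e=np.array(c["eye"])
    pr=lambda p:(lambda q:(K@q)[:2]/q[2])(M.T@(np.array(p)-e))
    x0,x1,y0,y1=box; f=d[k][y0:y1,x0:x1].astype(float).max(2); w=np.clip(75-f,0,None); v,u=np.mgrid[y0:y1,x0:x1]
    print(n,"head dark centroid",(w*u).sum()/w.sum(),(w*v).sum()/w.sum(),w.sum())
    print(f.astype(int)[::1])
    for z in (-.009,0,.009): print(" pred",z,pr(org+[.125*np.cos(a),.125*np.sin(a),z]))
    print(" pred fill",pr([.5853,.3153,.102]))
    if fb: print(fill(n,[d[k]],fb))
E
```

```text
side head dark centroid 319.4174174174174 138.43243243243242 333.0
[[175 174 175 175 172 172 174 173 173 174 176 174 172 171 170 173 170 172]
 [172 173 173 173 170 172 171 172 171 173 171 170 169 167 173 173 171 173]
 [161 159 163 161 159 160 155 156 158 158 157 147 145 146 159 170 171 175]
 [133 135 133 132 131 132 133 129 128 129 122 119 122 125 149 164 171 175]
 [110 114 110 108 115 109 104 110 106 109 111 109 102 118 146 164 175 174]
 [107 107 111 114 113 104 102  97  99  91 108 114 114 120 153 168 172 174]
 [114 120 115 115 118 111  92  74  70  82 110 132 129 130 156 170 175 171]
 [113 111 119 116 118 108  82  48  42  74 124 146 150 146 157 171 173 174]
 [ 99  98 101 101 101  94  66  39  30  68 120 152 156 152 163 172 172 174]
 [113 109 105 102  93  74  57  28  28  67 122 152 163 154 164 170 174 172]
 [141 144 140 128 109  90  66  51  60  94 132 156 162 159 154 159 166 173]
 [165 161 156 154 131 105  96 105 110 126 148 162 165 159 151 151 165 173]
 [161 169 168 159 148 138 136 145 150 158 161 167 166 162 144 150 168 169]]
 pred -0.009 [320.62368901 140.7534851 ]
 pred 0 [320.634
[... 885 characters left out ...]
39 140 137 110  55  25  28  28  18  71  88  83  71
   82]
 [141 143 140 140 140 138 136 139 124  79  34  24  24  32  81  80  71  73
   82]
 [142 144 142 139 138 139 140 140 129  95  71  63  54  71  96  86  80  77
   83]
 [143 146 142 140 141 144 140 139 120  91  80  76  71  72  81  86  87  75
   77]
 [143 143 144 141 140 143 141 137 117  88  80  71 104 113  96  99  95  83
   80]
 [144 143 144 141 139 138 140 138 118  84  81  69 105 117  94  93  80  99
   96]
 [143 142 143 143 142 141 138 137 117  88  80  73 128 130 100  98  93 112
  106]]
 pred -0.009 [239.88492498 182.73639333]
 pred 0 [239.12014387 182.22459206]
 pred 0.009 [238.34207228 181.70389662]
 pred fill [241.61899048 184.11325863]
```

The side view puts the head at (300,112), right above the blue filling at (303,160). The top view agrees once parallax is allowed for. I'll descend the last 14 mm slowly, with a +0.5 mm trim in x.

Call:
apply_moves(moves=[[[-0.3, 0, 1, 0], [-0.6, 0, 3, 0], [-0.6, 0, 5, 0], [-0.6, 0, 7, 0], [-0.6, 0, 9, 0], [-0.6, 0, 11, 0], [-0.6, 0, 13, 0], [-0.6, 0, 14, 0], [-0.6, 0, 14, 0], [-0.6, 0, 14, 0], [-0.6, 0, 14, 0], [-0.6, 0, 14, 0]]])

```text
clock: 12.4
position: [0.4628, 0.3329, 0.097]
tool_rot: [0.218, 3.134, 0.0]
ft_force: [0.7, 0.3, -1.7]
width: 0.0238
finger_force: 40.0
```

```bash
python3 -c "
from h import *
check('low2')
s=[telemetry.sense()['position']]
for i in range(5): viewer.read_camera('top'); s.append(telemetry.sense()['position'])
print(np.mean(s,0),np.std(s,0))"
```

```text
12.5 [0.46276749 0.33286467 0.09696135] [2.17938321e-01 3.13400623e+00 4.86793061e-05] [ 0.41141943  0.45163256 -1.21990525] [ 0.0009  0.0008 -0.0004  0.0009 -0.0006 -0.0003]
side 50 head lo/med/hi [119.8 -13.8  -8.9] [122.8  -6.5   3.1] [126.   -0.5   9.2] yaw -1.1454257 tilt -2.0617406
top 67 head lo/med/hi [118.1  -5.4  -0.4] [123.7  -0.2   5.5] [129.2   7.8  10.2] yaw -2.4538007 tilt 1.4799364
lens est [0.586551   0.31546803 0.10696135]
[0.46278569 0.33286897 0.09695264] [1.68834361e-05 1.13919551e-05 1.49600556e-05]
```

View pics/low2.png

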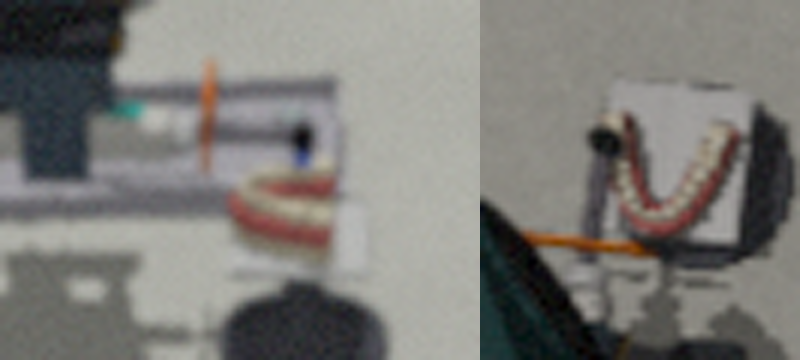

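The side view shows the head at (302,138) directly above the blue filling at (302,158), with no contact force and the arm still. I'll hand the job in.

```bash
python3 -c "
from rig import bot
print(bot.close_job())"
```

```text
the job is handed in; nothing more can be done
None
```

I've handed in the job with the arm holding the light still: by the arm's pose and both camera views, the lens is about 5 mm above the blue filling, centred to roughly 1 mm and facing straight down. The handle comes in over the front teeth parallel to the midline, and I saw no sign of contact with the teeth or anything else on the table.

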